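# Snap the end cap onto the finished bead column

### The job

Count the beads on the three dowels of the counting frame: one column is finished with all five beads. Pick up the loose wooden end cap and press it down onto that dowel until it clicks, carry on pressing after the click until it is fully home, and finish still holding the cap by its knob and firmly pushing it down (roughly 10 N): do not let go. Put nothing on the two unfinished dowels, and do not disturb the jar, the tape roll or the screwdriver.

Things in the scene. Friction and masses are not known exactly. Their poses are not given: they have to be found in the camera images.
- cap: the loose turned-wood end cap, about 30 g, standing mouth down on the table; round about its z axis (z up through the knob). Skirt 30 mm diameter, 22 mm high, with a knob on top. Origin: centre of the underside. The mouth is a 16 mm hole through a 3 mm lip, then a 22 mm bore up to the inner roof 18 mm above the origin.
- cap_knob (a point): centre of the cap's knob, on its axis 34 mm above its underside. The knob is straight, 20 mm diameter, from 22 to 46 mm above the underside; the cap is gripped by it. The skirt's top forms a 5 mm ledge around the knob's foot, on which the fingertips may push.
- frame: the counting frame: a shallow card box, 110 x 250 x 30 mm high, fixed, with three upright wooden dowels in a row along its y axis at y = -65, 0 and +65 mm, x = 0. Origin: centre of its underside; z up. Each dowel is 14 mm in diameter, the last 4 mm tapering to 10 mm; its tip is 122 mm above the table.
- middle_tip (a point): tip of the middle dowel. On each dowel four sprung steel bosses stand out 3 mm, 9.5 mm below the tip. A cap meets them with its underside 117 mm above the table; pushing past takes 5 to 10 N, then comes the click: the force drops and the springs draw the cap down with up to 13 N. It is home when its inner roof stops hard on the tip: underside 104 mm above the table, 4 mm above a fifth bead.
- column5: the finished column: five flat round wooden beads (32 mm diameter, 16 mm high each, 80 mm in all) stacked on one of the three dowels; it does not move. Origin: on the dowel's axis at the underside of the lowest bead, 20 mm above the table; z up. Which dowel carries it changes from start to start.
- column4: unfinished column of four such beads (64 mm high) on another dowel; it does not move. Origin as for the finished column.
- column3: unfinished column of three such beads (48 mm high) on the remaining dowel; it does not move. Origin as for the finished column.
- jar: bystander: closed glass jar, 54 mm diameter, 70 mm high; origin at the centre of its underside.
- tape: bystander: empty cardboard tape roll lying flat, 84 mm diameter, 22 mm high; origin at the centre of its underside.
- driver: bystander: screwdriver lying on the table; origin under its middle, x along its length.
There are look-alikes about, which are no part of the job. What is shaped like the cap but blue is not meant.

How it is judged:
On the way:
1. the cap is picked up and carried clear of the table (height (world z) of cap above 0.07 m and contact force between the fingers and cap above 1 N), for 0.1 s.
At the end, for the whole second after the job is handed in: The cap sits on the five-bead dowel, fully home (at most 1 mm above home height, within 4 mm of the axis, 0.15 rad of upright), at rest, pushed onto the frame with over 4 N, still gripped by its knob (fingers over 12 N, TCP within 25 mm of the knob's centre) (horizontal distance between cap and column5 below 0.004 m and z of cap in the frame of column5 between 0.082 and 0.085 m and angle between cap's own z axis and vertical below 0.15 rad and contact force between cap and frame above 4 N and contact force between the fingers and cap above 12 N and linear speed of cap below 0.02 m/s and distance between the grasp point and cap_knob below 0.025 m); the arm keeps its last pose, push and grip.
It fails at once if the cap is put onto an unfinished dowel ((horizontal distance between cap and column4 below 0.006 m and height (world z) of cap below 0.116 m) or (horizontal distance between cap and column3 below 0.006 m and height (world z) of cap below 0.116 m)).
It fails at once if a bystander (jar, tape roll, screwdriver) is disturbed, moved more than 30 mm (distance of any of jar, tape, driver from where it was at the start of the episode above 0.03 m).
It also fails if it takes over 38 s, if anything falls off the work surface, if the arm or the gripper's body presses on something with over 40 N, if the wrist force passes 120 N, or if a joint passes its speed limit or range.

### The arm

A 6-joint arm with a two-finger parallel gripper is mounted at the origin on the work surface. World frame = base frame: x ahead of the robot, y to its left, z up, the work surface at z = 0. Lengths are in m, angles in rad, forces in N, time in s.
With the tool pointing down it reaches from about 0.375 to 0.925 m from the base axis. Payload 5.7 kg.
Tool frame: the origin (TCP) lies between the finger pads, 19 mm behind the fingertips; this is the grasp point; z points along the fingers, y is the line along which they close (so a half turn about z gives the same grasp; the last joint's range is limited). The gripper opens to 88 mm and grips with 3 to 60 N. Pads are 20 mm wide; open, the fingers measure 115 mm over their backs; the gripper's body (75 mm by 178 mm) begins 61 mm behind the grasp point.
Start: joints at [1.152, 0.359, 1.51, -0, 1.272, -0.115], TCP at [0.179, 0.572, 0.241] pointing down, gripper open.
Joint ranges: [-2.97, 2.97], [-1.01, 2.36], [0.21, 2.38], [-0.96, 4.11], [0.2, 2.71], [-2.98, 2.98]. Speed limits (rad/s): [2.39, 2.39, 3.14, 3.14, 3.14, 3.14].

### API

Orientations are given as [roll, pitch, yaw] about the fixed x, y, z axes, in that order (R = Rz(yaw) Ry(pitch) Rx(roll)).
In Python, from bench import manip gives the robot as it stands.
- The arm moves only by the tool step_arm, never from a script. Its argument "plan" is a list of rows, each a list of 3 entries, a list of its own where there are three numbers: the shift along the tool's x, y, z in units of 25 mm (1.0 is 25 mm), then the turn about the tool's z in units of 8 degrees (1.0 is 8 degrees), then the closure, from 0 (fully open) to 1 (shut). A call has 1 to 8 rows; each row shifts and turns the commanded pose from where the row before left it, along the tool's axes as they then stand; what a row does not reach is not made up. A row lasts 1/10 s, in which the tool goes at most 50 mm and 8.59 degrees, less where a joint would pass 70% of its speed; a pose out of reach is approached as far as the arm can. A call is refused whole if a number of a shift passes 1 or a number of a turn 1, either way. A call with a gripper value outside its range is refused whole. The fingers move at their own pace and stop on an object; "newtons" is the grip in N (left out, the last holds). Time passes only in rows, so rows that do not move let the fingers close. It gives the time, the measured TCP pose, the force, the opening and the grip force at its end, in the units of the state.
- manip.observe(): the state, without advancing time (a new reading comes with each control period).
- manip.get_image(name): name is "scene" or "side" or "wrist"; returns a dict with "frame" (420x560x3 uint8, blue, green, red), "fx", "fy", "cx", "cy" (pixels), "eye" and "orientation" of the camera in the world. Camera axes: x right, y up, looking along -z (the intrinsics and any distortion apply to the point x, -y, -z); pixel columns grow to the right and rows downward; lengths in m; the calibration is good to about 2 mm. A picture is of the moment at which its call begins. There is no depth.
- manip.sign_off(): hands the job in; it is judged then, once.
The state is a dict: "t": time; "joint_pos": joint angles; "joint_vel": joint speeds; "tau": joint torques, N m; "ee_pos": TCP position; "ee_rot": TCP orientation; "contact_force": force on the tool from outside, world axes, zero at the start; "wrist_torque": the same for the moment, N m; "opening": finger opening in m; "grasp_force": force on a finger pad.
Only numpy, scipy, OpenCV 4.12 (cv2) and the standard library are available. Lean on these libraries where they do the work, as an engineer would, in place of code of your own. Each camera call takes 0.05 s, during which the arm holds its last target. There are 200 camera calls.

## Working session

There is one attempt and no reset: what is moved stays moved. The work goes in short steps, Python scripts to look and compute and a tool call to move; the robot and the scene stay as the last step left them, time stands still between calls to the robot, and variables do not carry over. Pictures are saved under pics/ and viewed, at most 10 in all, crops included, and the job is handed in when it is done.

Besides the shell and the picture viewer there is one more tool, called as name([rows], argument=value, ...), one row to a line, values as JSON. step_arm: Moves the arm, as the interface text tells. Its arguments: {"type":"object","properties":{"plan":{"type":"array","items":{"type":"array"}},"newtons":{"type":"number"}},"required":["plan"]}

```bash
mkdir -p pics
cat > h.py <<'E'
import numpy as np, cv2
from scipy.spatial.transform import Rotation as R
from bench import manip
def rot(o):
    o=np.array(o,float)
    if o.shape==(3,3): return o
    return (R.from_euler('xyz',o) if o.size==3 else R.from_quat(o)).as_matrix()
def ray(im,u,v):
    d=rot(im['orientation'])@np.array([(u-im['cx'])/im['fx'],-(v-im['cy'])/im['fy'],-1]); return np.array(im['eye']),d
def onz(im,u,v,z):
    e,d=ray(im,u,v); return e+d*(z-e[2])/d[2]
def proj(im,p):
    c=rot(im['orientation']).T@(np.array(p)-im['eye']); return im['cx']+im['fx']*c[0]/-c[2], im['cy']-im['fy']*c[1]/-c[2]
E
python3 - <<'E'
from h import *
import pickle
for n in ['scene','side','wrist']:
    im=manip.get_image(n); cv2.imwrite(f'pics/{n}.png',im['frame']); pickle.dump(im,open(n+'.pkl','wb'))
    print(n,{k:v for k,v in im.items() if k!='frame'})
print(manip.observe())
E
```

```text
scene {'fx': 481.27128033537406, 'fy': 481.27128033537406, 'cx': 284.65240828730833, 'cy': 208.82768228584044, 'eye': array([ 0.93991473, -0.69824749,  0.74370525]), 'orientation': array([ 0.8905651 , -0.01524566,  0.52936685])}
side {'fx': 382.6091748614588, 'fy': 382.6091748614588, 'cx': 276.97518170066513, 'cy': 208.54666784492315, 'eye': array([ 0.3527086 , -0.79158746,  0.85047462]), 'orientation': array([ 0.82237371, -0.00193075, -0.20725337])}
wrist {'fx': 377.4089318867126, 'fy': 377.4089318867126, 'cx': 284.13922506245257, 'cy': 211.0286650536335, 'eye': array([0.11301787, 0.59267386, 0.38399666]), 'orientation': array([-0.2558406 ,  0.00173954,  1.2665289 ])}
{'t': 0.15, 'joint_pos': array([ 1.15191634e+00,  3.59360226e-01,  1.51116068e+00,  1.95968560e-05,
        1.27251201e+00, -1.15120251e-01]), 'joint_vel': array([-0.00082117, -0.00079976, -0.00132541, -0.0011759 ,  0.00112499,
       -0.00221463]), 'tau': array([ 9.18952137e-04, -5.15757751e+01, -2.71005803e+01,  6.73879380e-02,
        3.06169968e-02, -1.01659007e-04]), 'ee_pos': array([0.17927407, 0.57206852, 0.24069918]), 'ee_rot': array([-3.14016407e+00, -1.84036981e-04,  2.83782702e+00]), 'contact_force': array([ 0.07577732, -0.83874357, -0.23323335]), 'wrist_torque': array([-0.02826796, -0.03237418,  0.04308347]), 'grasp_force': 0.0, 'opening': 0.08794372929541769}
```

View pics/scene.png

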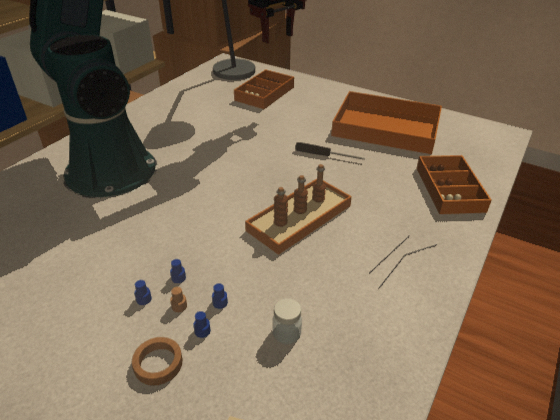

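View pics/side.png

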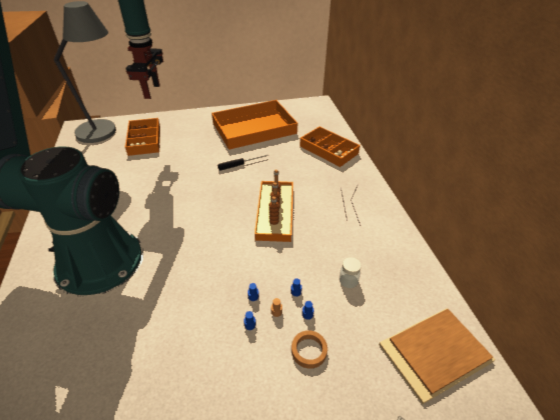

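The scene view shows the wooden cap at (178,299) among four blue look-alikes. The frame is around (300,212), with its dowels at (281,205), (301,195) and (320,184). The tape is at (157,360), the jar at (287,318) and the driver at (330,152). I'll zoom in on the frame and the cap.

Run:
```python
from h import *
a=cv2.imread('pics/scene.png'); b=cv2.imread('pics/side.png')
c=[cv2.resize(x,(400,300),interpolation=cv2.INTER_CUBIC) for x in (a[155:245,240:360],a[255:345,120:240],b[160:250,215:335],b[265:355,220:340])]
cv2.imwrite('pics/crop.png',np.vstack([np.hstack(c[:2]),np.hstack(c[2:])]))
import pickle
for n in('scene','side'):
    im=pickle.load(open(n+'.pkl','rb'));h=cv2.cvtColor(im['frame'],cv2.COLOR_BGR2HSV)
    m=cv2.inRange(h,(3,110,60),(22,255,255))
    k,l,s,ce=cv2.connectedComponentsWithStats(m)
    print(n,[(list(map(int,s[i])),ce[i].round(1).tolist()) for i in range(1,k) if 60<s[i][4]<8000])
```

```text
scene [([0, 0, 30, 34, 872], [13.4, 14.4]), ([124, 0, 106, 86, 4564], [184.1, 40.6]), ([233, 0, 58, 69, 1738], [260.8, 42.1]), ([234, 69, 60, 40, 1500], [263.7, 88.6]), ([127, 90, 17, 14, 103], [133.4, 95.9]), ([331, 91, 111, 63, 4927], [387.5, 121.5]), ([0, 96, 69, 52, 1883], [38.1, 123.6]), ([417, 155, 74, 59, 2823], [451.9, 184.5]), ([516, 164, 27, 18, 138], [525.3, 173.5]), ([245, 172, 106, 82, 2656], [297.5, 213.3]), ([521, 196, 39, 14, 79], [538.3, 202.6]), ([499, 210, 11, 18, 72], [504.0, 219.3]), ([170, 287, 17, 25, 307], [177.9, 299.7]), ([132, 337, 50, 48, 1303], [156.8, 360.8])]
side [([2, 10, 58, 35, 882], [21.8, 21.6]), ([62, 53, 22, 51, 149], [72.5, 77.8]), ([125, 71, 27, 28, 108], [140.4, 85.4]), ([15, 72, 70, 83, 2443], [47.6, 116.2]), ([212, 99, 86, 51, 2906], [253.6, 123.6]), ([124, 118, 36, 38, 1171], [142.5, 136.5]), ([300, 126, 60, 41, 1437], [329.4, 145.8]), ([254, 175, 40, 67, 1214], [275.3, 213.1]), ([0, 208, 29, 78, 1163], [9.4, 234.6]), ([271, 298, 11, 19, 172], [276.2, 307.5]), ([380, 309, 114, 95, 5305], [438.9, 352.7]), ([291, 330, 37, 39, 729], [308.8, 349.1])]
```

View pics/crop.png

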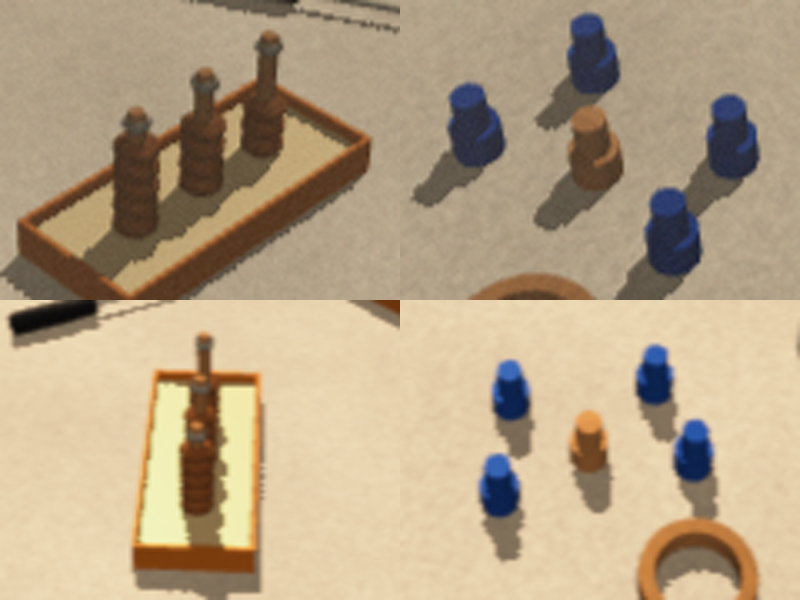

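The crops settle the count. The near dowel, leftmost in the scene view with its tip near (280,188), has five beads. The middle one has four and the far one three. Next I'll triangulate.

```bash
cat >> h.py <<'E'
def tri(obs):
    A=np.zeros((3,3));b=np.zeros(3)
    for im,u,v in obs:
        e,d=ray(im,u,v);d=d/np.linalg.norm(d);P=np.eye(3)-np.outer(d,d);A+=P;b+=P@e
    return np.linalg.solve(A,b)
E
python3 - <<'E'
from h import *
import pickle
S,D=[pickle.load(open(n+'.pkl','rb')) for n in('scene','side')]
def cr(a,b): return (S,240+a[0]*.3,155+a[1]*.3),(D,215+b[0]*.3,160+(b[1]-300)*.3)
def cc(a,b): return (S,120+(a[0]-400)*.3,255+a[1]*.3),(D,220+(b[0]-400)*.3,265+(b[1]-300)*.3)
for n,o,z in [('near',cr((135,113),(197,427)),.122),('mid',cr((205,74),(201,382)),.122),('far',cr((269,36),(204,339)),.122),('cap',cc((590,116),(588,418)),.046),
 ('b1',cc((588,23),(510,369)),.046),('b2',cc((468,93),(498,463)),.046),('b3',cc((729,104),(654,354)),.046),('b4',cc((667,196),(694,429)),.046)]:
    print(n,'tri',tri(o).round(4),'plane',[onz(*q,z).round(4)[:2].tolist() for q in o])
print('frame corners scene', [onz(S,240+u*.3,155+v*.3,.03).round(3) for u,v in((18,222),(256,82),(370,140))])
print('jar',onz(S,287,307,.07),'tape',onz(S,157,360,.011),onz(D,309,349,.011))
W=pickle.load(open('wrist.pkl','rb'));o=manip.observe();T=R.from_euler('xyz',o['ee_rot']).as_matrix()
print('cam in tool',T.T@(W['eye']-o['ee_pos']),'view dir in tool',T.T@rot(W['orientation'])@[0,0,-1],'tool axes',T.round(3))
E
```

```text
near tri [0.5171 0.0245 0.1203] plane [[0.5177, 0.0244], [0.5165, 0.0208]]
mid tri [0.5338 0.0882 0.1181] plane [[0.5354, 0.0867], [0.5323, 0.0801]]
far tri [0.5498 0.1514 0.1177] plane [[0.5513, 0.15], [0.5479, 0.1417]]
cap tri [ 0.4629 -0.2673  0.0462] plane [[0.4625, -0.2662], [0.4629, -0.2682]]
b1 tri [ 0.4137 -0.2114  0.046 ] plane [[0.413, -0.2094], [0.4137, -0.2134]]
b2 tri [ 0.3922 -0.2908  0.0468] plane [[0.391, -0.2889], [0.3922, -0.2918]]
b3 tri [ 0.5248 -0.2195  0.0451] plane [[0.5247, -0.218], [0.5244, -0.2223]]
b4 tri [ 0.5368 -0.2917  0.0472] plane [[0.5354, -0.2889], [0.5369, -0.2932]]
frame corners scene [array([ 0.451, -0.018,  0.03 ]), array([0.514, 0.214, 0.03 ]), array([0.619, 0.193, 0.03 ])]
jar [ 0.67191189 -0.21156867  0.07      ] tape [ 0.5136792  -0.38641745  0.011     ] [ 0.51460939 -0.38920939  0.011     ]
cam in tool [ 0.06941254 -0.00036099 -0.14328434] view dir in tool [-2.53235904e-01 -4.27887931e-04  9.67404462e-01] tool axes [[-0.954  0.299 -0.001]
 [ 0.299  0.954 -0.001]
 [ 0.    -0.001 -1.   ]]
```

step_arm([
  [[-0.92,-0.68,0],0,0],
  [[-0.92,-0.68,0],0,0],
  [[-0.92,-0.68,0],0,0],
  [[-0.92,-0.68,0],0,0],
  [[-0.92,-0.68,0],0,0],
  [[-0.92,-0.68,0],0,0],
  [[-0.92,-0.68,0],0,0],
  [[-0.92,-0.68,0],0,0],
])

```text
t: 0.95
ee_pos: [0.3148, 0.3866, 0.2412]
ee_rot: [-3.141, -0.0, 2.838]
contact_force: [1.4, -0.6, -0.4]
opening: 0.0874
grasp_force: 0.0
```

step_arm([
  [[-0.92,-0.68,0],0,0],
  [[-0.92,-0.68,0],0,0],
  [[-0.92,-0.68,0],0,0],
  [[-0.92,-0.68,0],0,0],
  [[-0.92,-0.68,0],0,0],
  [[-0.92,-0.68,0],0,0],
  [[-0.92,-0.68,0],0,0],
  [[-0.92,-0.68,0],0,0],
])

```text
t: 1.75
ee_pos: [0.4497, 0.2018, 0.2412]
ee_rot: [-3.141, -0.0, 2.838]
contact_force: [1.3, 0.2, 0.3]
opening: 0.088
grasp_force: 0.0
```

step_arm([
  [[-0.3,-0.88,0],0,0],
  [[-0.3,-0.88,0],0,0],
  [[-0.3,-0.88,0],0,0],
  [[-0.3,-0.88,0],0,0],
  [[-0.3,-0.88,0],0,0],
  [[-0.3,-0.88,0],0,0],
  [[-0.3,-0.88,0],0,0],
  [[-0.3,-0.88,0],0,0],
])

```text
t: 2.55
ee_pos: [0.4536, 0.0161, 0.2413]
ee_rot: [-3.141, -0.0, 2.838]
contact_force: [-0.2, -0.3, -0.3]
opening: 0.0876
grasp_force: 0.0
```

step_arm([
  [[-0.3,-0.88,0],0,0],
  [[-0.3,-0.88,0],0,0],
  [[-0.3,-0.88,0],0,0],
  [[-0.3,-0.88,0],0,0],
  [[-0.3,-0.88,0],0,0],
  [[-0.3,-0.88,0],0,0],
  [[-0.3,-0.88,0],0,0],
  [[-0.3,-0.88,0],0,0],
])

```text
t: 3.35
ee_pos: [0.4582, -0.1698, 0.2412]
ee_rot: [3.142, -0.0, 2.838]
contact_force: [0.5, 0.3, 0.1]
opening: 0.0877
grasp_force: 0.0
```

step_arm([
  [[-0.34,-0.92,0.8],0,0],
  [[-0.34,-0.92,0.8],0,0],
  [[-0.34,-0.92,0.8],0,0],
  [[-0.34,-0.92,0.8],0,0],
  [[0,0,0],-0.9,0],
  [[0,0,0],-0.9,0],
  [[0,0,0],0,0],
  [[0,0,0],0,0],
])

```text
t: 4.15
ee_pos: [0.4633, -0.2668, 0.1613]
ee_rot: [3.142, -0.0, 3.086]
contact_force: [-0.9, -0.2, -0.1]
opening: 0.0878
grasp_force: 0.0
```

Run:
```python
from h import *
im=manip.get_image('wrist'); f=im['frame']; cv2.imwrite('pics/w1.png',f); o=manip.observe()
h=cv2.cvtColor(f,cv2.COLOR_BGR2HSV); m=cv2.inRange(h,(3,110,60),(22,255,255))
k,l,s,ce=cv2.connectedComponentsWithStats(m)
print([(list(map(int,s[i])),ce[i].round(1).tolist()) for i in range(1,k) if 60<s[i][4]])
print(o['ee_pos'],o['ee_rot'],'proj cap top',proj(im,[.4629,-.2673,.046]))
```

```text
[([266, 180, 37, 44, 1143], [284.7, 202.2]), ([91, 221, 108, 85, 2948], [134.3, 254.8]), ([49, 301, 30, 20, 274], [63.3, 308.4]), ([515, 310, 17, 68, 399], [525.2, 346.7]), ([38, 314, 16, 63, 369], [43.1, 347.7])]
[ 0.4633698  -0.26672754  0.16141459] [-3.14155414e+00 -3.85027794e-05  3.08629095e+00] proj cap top (np.float64(283.6864623480516), np.float64(212.96806244668642))
```

View pics/w1.png

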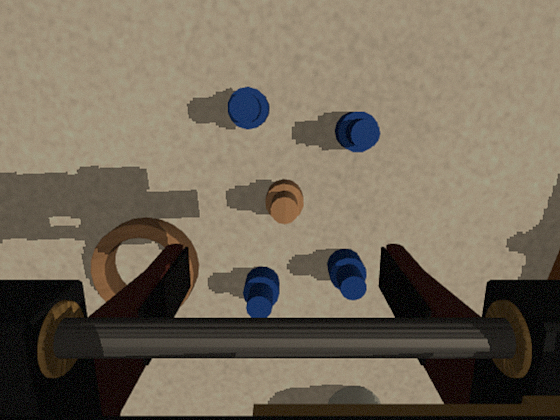

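The wrist view shows the wooden cap's knob top at about (285,209), with clear space on both sides along the closing line. It lies about 2 mm further in +x than predicted. I'll descend and grip.

step_arm([
  [[-0.06,0,0.94],0,0],
  [[0,0,0.94],0,0],
  [[0,0,0.94],0,0],
  [[0,0,0.94],0,0],
  [[0,0,0.6],0,0],
  [[0,0,0.34],0,0],
  [[0,0,0],0,0.5],
  [[0,0,0],0,0.6],
], newtons=35)

```text
t: 5.0
ee_pos: [0.4653, -0.2672, 0.0444]
ee_rot: [-3.141, 0.001, 3.089]
contact_force: [0.1, -0.7, 0.3]
opening: 0.0754
grasp_force: 0.0
```

step_arm([
  [[0,0,0],0,0.8],
  [[0,0,0],0,1],
  [[0,0,0],0,1],
  [[0,0,0],0,1],
  [[0,0,0],0,1],
  [[0,0,0],0,1],
])

```text
t: 5.6
ee_pos: [0.4648, -0.267, 0.0439]
ee_rot: [-3.141, -0.0, 3.089]
contact_force: [0.0, -0.3, -0.1]
opening: 0.0278
grasp_force: 0.0
```

step_arm([
  [[0,0,0],0,1],
  [[0,0,0],0,1],
  [[0,0,0],0,1],
  [[0,0,0],0,1],
])

```text
t: 6.0
ee_pos: [0.4649, -0.267, 0.0439]
ee_rot: [-3.142, -0.0, 3.089]
contact_force: [-0.3, -0.4, 0.8]
opening: 0.0191
grasp_force: 35.0
```

step_arm([
  [[0,0,-0.3],0,1],
  [[0,0,-0.9],0,1],
  [[0,0,-0.9],0,1],
  [[0,0,-0.9],0,1],
  [[0,0,-0.9],0,1],
  [[0,0,-0.9],0,1],
  [[0,0,-0.9],0,1],
  [[0,0,-0.6],0,1],
])

```text
t: 6.8
ee_pos: [0.4653, -0.2672, 0.2036]
ee_rot: [-3.14, 0.002, 3.089]
contact_force: [-0.2, -0.2, -0.6]
opening: 0.0194
grasp_force: 35.0
```

Run:
```python
from h import *
im=manip.get_image('wrist'); f=im['frame']; cv2.imwrite('pics/w2.png',f); o=manip.observe()
print(o['t'],o['ee_pos'],o['ee_rot'],o['opening'],o['grasp_force'])
T=R.from_euler('xyz',o['ee_rot']).as_matrix()
for q in((0,0,-.003),(0,0,.021),(.015,0,.021),(-.015,0,.021)): print(q,proj(im,o['ee_pos']+T@q))
```

```text
6.85 [ 0.46628115 -0.2679316   0.20545474] [-3.13851463  0.0043507   3.08924835] 0.01902941641829456 34.99994337558746
(0, 0, -0.003) (np.float64(283.07913751676784), np.float64(293.4794703094429))
(0, 0, 0.021) (np.float64(283.1341939670052), np.float64(269.5690317075271))
(0.015, 0, 0.021) (np.float64(283.09386250657155), np.float64(238.8633369676105))
(-0.015, 0, 0.021) (np.float64(283.17282950972583), np.float64(298.98356736115386))
```

View pics/w2.png

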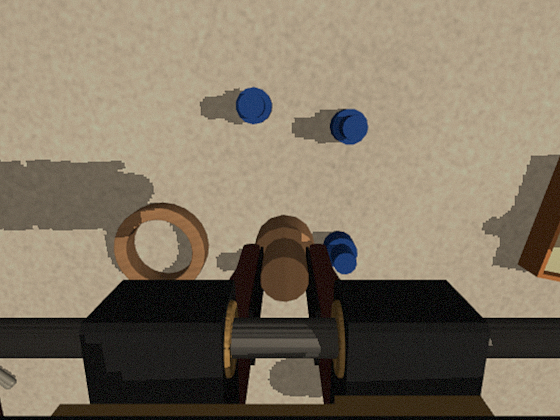

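The cap is held, but its knob top is centred at about (285,279) and its far rim is at v≈216. In this view, image up is tool +x, which is world −x. My x correction therefore went the wrong way, so I'll quantify the offset.

Run:
```python
from h import *
from scipy.optimize import brentq
im=manip.get_image('wrist'); o=manip.observe()
T=R.from_euler('xyz',o['ee_rot']).as_matrix(); P=lambda q:proj(im,o['ee_pos']+T@np.array(q))[1]
for dx,z,v in((-.01,-.002,300),(.015,.022,216),(.015,.044,216)): print(dx,z,brentq(lambda x:P((x+dx,0,z))-v,-.03,.03))
h=cv2.cvtColor(im['frame'],cv2.COLOR_BGR2HSV); m=cv2.inRange(h,(3,100,40),(22,255,255))[:,276:292]
print([np.flatnonzero(m[:,i])[[0,-1]] for i in (4,8,12)], o['ee_pos'],o['ee_rot'])
```

```text
-0.01 -0.002 0.0035885384437907473
0.015 0.022 0.008298072655263724
0.015 0.044 0.002220943245381574
[array([216, 415]), array([215, 415]), array([216, 415])] [ 0.46611938 -0.26785417  0.20397098] [-3.13874477  0.00397298  3.0891918 ]
```

step_arm([
  [[-0.28,0.85,0],0,1],
  [[-0.28,0.85,0],0,1],
  [[-0.28,0.85,0],0,1],
  [[-0.28,0.85,0],0,1],
  [[-0.28,0.85,0],0,1],
  [[-0.28,0.85,0],0,1],
  [[-0.28,0.85,0],0,1],
])

```text
t: 7.6
ee_pos: [0.5212, -0.1199, 0.2004]
ee_rot: [3.141, -0.002, 3.089]
contact_force: [0.3, -0.2, -0.5]
opening: 0.0192
grasp_force: 35.0
```

step_arm([
  [[-0.28,0.85,0],0,1],
  [[-0.28,0.85,0],0,1],
  [[-0.28,0.85,0],0,1],
  [[-0.28,0.85,0],0,1],
  [[-0.28,0.85,0],0,1],
  [[-0.28,0.85,0],0,1],
  [[-0.28,0.85,0],0,1],
  [[0,0,0],0,1],
])

```text
t: 8.4
ee_pos: [0.5785, 0.0271, 0.2004]
ee_rot: [3.141, -0.001, 3.091]
contact_force: [-1.4, 0.0, -0.0]
opening: 0.0193
grasp_force: 35.0
```

Run:
```python
from h import *
import pickle
im=manip.get_image('wrist'); cv2.imwrite('pics/w3.png',im['frame']); o=manip.observe(); pickle.dump((im,o),open('w3.pkl','wb'))
print(o['t'],o['ee_pos'],o['ee_rot'],o['opening'],o['grasp_force'],proj(im,[.5172,.0235,.122]),proj(im,[.5345,.0865,.122]))
```

```text
8.45 [0.57794998 0.02582385 0.20041633] [-3.14135385e+00 -1.46884050e-03  3.09127488e+00] 0.019262442170299064 35.000014901161194 (np.float64(272.7275170142105), np.float64(127.55710717254777)) (np.float64(382.1821348517237), np.float64(152.24476893174446))
```

View pics/w3.png

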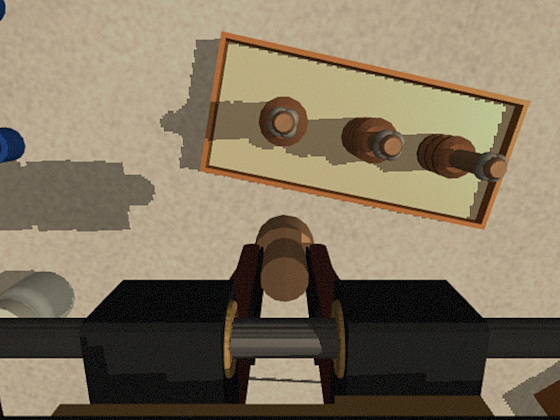

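The wrist view shows the near dowel tip at (284,121), the middle at (389,146) and the far at (491,167). The near stack is the tallest, so it is the five-bead one. I'll refine its position.

Run:
```python
from h import *
import pickle
im,o=pickle.load(open('w3.pkl','rb')); f=im['frame']
g=cv2.cvtColor(f,cv2.COLOR_BGR2HSV)
m=cv2.inRange(g,(3,60,125),(22,200,255))
k,l,s,ce=cv2.connectedComponentsWithStats(m[90:190,240:520].copy())
for i in range(1,k):
    if s[i][4]>60: c=ce[i]+[240,90]; print(s[i].tolist(),c.round(1),onz(im,*c,.122).round(4))
for p in((284,121),(389.5,146),(491.5,167)): print(p,onz(im,*p,.122).round(4))
T=R.from_euler('xyz',o['ee_rot']).as_matrix()
print('frame corners',[onz(im,*p,.03).round(4)[:2] for p in((223,34),(203,170),(484,228),(528,102))])
print('frame tri origin = mean; cap bottom centre row/col of silhouette rim (285,?)')
# cap lateral: skirt left/right
h=cv2.inRange(g,(3,100,40),(22,255,255)); 
for v in(228,232,290): x=np.flatnonzero(h[v,240:330])+240; print(v,x[[0,-1]])
for q in((.003,0,.044),(.003,0,.022),(.003,0,-.002)): print(proj(im,o['ee_pos']+T@q))
crop=cv2.resize(f[85:195,240:520],(784,308),interpolation=cv2.INTER_CUBIC); cv2.imwrite('pics/c3.png',crop)
```

```text
[23, 0, 45, 30, 115] [283.1  99.4] [0.502  0.0302 0.122 ]
[218, 0, 62, 14, 327] [494.2  95.1] [0.5057 0.149  0.122 ]
[35, 24, 18, 18, 251] [283.5 122.3] [0.5146 0.0298 0.122 ]
[251, 28, 29, 72, 507] [504.7 159.6] [0.5424 0.1584 0.122 ]
[0, 48, 133, 52, 2591] [293.7 167.5] [0.5408 0.0345 0.122 ]
[144, 48, 19, 17, 232] [392.8 145.8] [0.5311 0.0926 0.122 ]
[0, 85, 73, 15, 347] [270.8 183.1] [0.5494 0.0205 0.122 ]
(284, 121) [0.5139 0.0302 0.122 ]
(389.5, 146) [0.5311 0.0907 0.122 ]
(491.5, 167) [0.5464 0.151  0.122 ]
frame corners [array([ 0.4487, -0.0133]), array([ 0.5521, -0.0395]), array([0.6151, 0.1992]), array([0.5109, 0.2257])]
frame tri origin = mean; cap bottom centre row/col of silhouette rim (285,?)
228 [261 307]
232 [260 309]
290 [263 305]
(np.float64(281.9593682100882), np.float64(242.2475488813938))
(np.float64(281.7391205753638), np.float64(257.9335694295013))
(np.float64(281.4291877165489), np.float64(280.00696512334764))
```

View pics/c3.png

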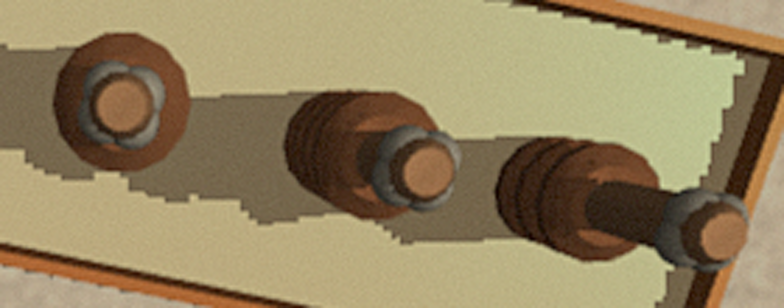

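step_arm([
  [[0.8,0,0],0,1],
  [[0.8,0,0],0,1],
  [[0.82,-0.01,0],0,1],
  [[0,0,0.4],0,1],
  [[0,0,0.4],0,1],
  [[0,0,0.36],0,1],
  [[0,0,0],0,1],
  [[0,0,0],0,1],
])

```text
t: 9.25
ee_pos: [0.5183, 0.0278, 0.1717]
ee_rot: [-3.141, -0.001, 3.089]
contact_force: [-0.7, -0.7, -0.1]
opening: 0.0193
grasp_force: 35.0
```

Run:
```python
from h import *
o=manip.observe(); print(o['t'],o['ee_pos'],o['ee_rot'],o['contact_force'])
c=[]
for n in('scene','side'):
    im=manip.get_image(n); u,v=map(int,proj(im,[.5145,.029,.12])); print(n,u,v)
    c.append(cv2.resize(im['frame'][v-40:v+40,u-27:u+27],(400,592),interpolation=cv2.INTER_CUBIC))
cv2.imwrite('pics/c4.png',np.hstack(c))
```

```text
9.25 [0.51828775 0.02776295 0.17174752] [-3.14148609e+00 -8.81523120e-04  3.08904204e+00] [-0.74206109 -0.69099109 -0.07238427]
scene 280 188
side 272 196
```

View pics/c4.png

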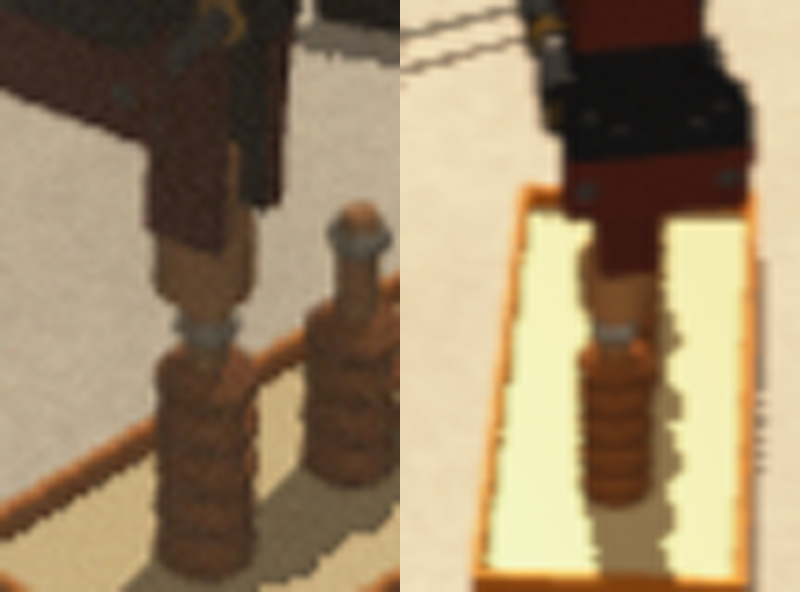

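The cap is coaxial with the five-bead dowel in both views. In the scene crop the cap centre is at x≈204 and the beads at 206. In the side crop they are at 617 and 615. I'll lower it in small steps.

step_arm([
  [[0,0,0.1],0,1],
  [[0,0,0.1],0,1],
  [[0,0,0.1],0,1],
  [[0,0,0.05],0,1],
  [[0,0,0],0,1],
])

```text
t: 9.85
ee_pos: [0.5177, 0.0279, 0.1634]
ee_rot: [-3.141, -0.001, 3.089]
contact_force: [0.2, -0.4, -0.4]
opening: 0.0193
grasp_force: 35.0
```

step_arm([
  [[0,0,0.05],0,1],
  [[0,0,0.05],0,1],
  [[0,0,0],0,1],
])

```text
t: 10.15
ee_pos: [0.5182, 0.0282, 0.1611]
ee_rot: [3.141, 0.0, 3.089]
contact_force: [0.7, 0.7, -0.0]
opening: 0.0195
grasp_force: 35.0
```

step_arm([
  [[0,0,0.04],0,1],
  [[0,0,0.04],0,1],
  [[0,0,0],0,1],
], newtons=45)

```text
t: 10.45
ee_pos: [0.5186, 0.0285, 0.1597]
ee_rot: [3.141, 0.001, 3.089]
contact_force: [-0.3, 3.0, 4.2]
opening: 0.0192
grasp_force: 45.0
```

step_arm([
  [[0,0,0.04],0,1],
  [[0,0,0.04],0,1],
  [[0,0,0],0,1],
])

```text
t: 10.75
ee_pos: [0.5188, 0.0286, 0.1581]
ee_rot: [3.14, 0.002, 3.089]
contact_force: [-0.2, 3.1, 7.0]
opening: 0.0191
grasp_force: 45.0
```

step_arm([
  [[0,0,0.04],0,1],
  [[0,0,0.04],0,1],
  [[0,0,0],0,1],
])

```text
t: 11.05
ee_pos: [0.5183, 0.0287, 0.1553]
ee_rot: [3.14, 0.001, 3.089]
contact_force: [0.2, 5.3, 2.8]
opening: 0.0191
grasp_force: 45.0
```

The bosses were met at about 7 N, and the force is now dropping. The dowel is pushing the tool towards +y, so I'll ease that way and continue.

step_arm([
  [[0,0.03,0.04],0,1],
  [[0,0.02,0.04],0,1],
  [[0,0,0],0,1],
])

```text
t: 11.35
ee_pos: [0.518, 0.0291, 0.1524]
ee_rot: [-3.141, -0.0, 3.089]
contact_force: [3.2, 2.4, -5.8]
opening: 0.0191
grasp_force: 45.0
```

step_arm([
  [[0,0,0.04],0,1],
  [[0,0,0.04],0,1],
  [[0,0,0.04],0,1],
  [[0,0,0],0,1],
])

```text
t: 11.75
ee_pos: [0.5178, 0.029, 0.1498]
ee_rot: [-3.141, -0.001, 3.089]
contact_force: [2.4, 1.5, -5.7]
opening: 0.0194
grasp_force: 45.0
```

step_arm([
  [[0,0,0.04],0,1],
  [[0,0,0.04],0,1],
  [[0,0,0],0,1],
])

```text
t: 12.05
ee_pos: [0.5176, 0.0289, 0.1482]
ee_rot: [-3.141, -0.001, 3.089]
contact_force: [0.5, 0.3, -1.2]
opening: 0.0194
grasp_force: 45.0
```

step_arm([
  [[0,0,0.04],0,1],
  [[0,0,0],0,1],
  [[0,0,0],0,1],
])

```text
t: 12.35
ee_pos: [0.5178, 0.0289, 0.1478]
ee_rot: [-3.141, -0.0, 3.089]
contact_force: [-1.7, -0.7, 6.0]
opening: 0.0191
grasp_force: 45.0
```

step_arm([
  [[0,0,0.03],0,1],
  [[0,0,0],0,1],
  [[0,0,0],0,1],
  [[0,0,0],0,1],
])

```text
t: 12.75
ee_pos: [0.5179, 0.0289, 0.1477]
ee_rot: [-3.141, 0.0, 3.089]
contact_force: [-3.6, 1.0, 12.7]
opening: 0.0191
grasp_force: 45.0
```

step_arm([
  [[0,0,0],0,1],
  [[0,0,0],0,1],
  [[0,0,0],0,1],
  [[0,0,0],0,1],
])

```text
t: 13.15
ee_pos: [0.5179, 0.0289, 0.1477]
ee_rot: [-3.141, 0.0, 3.089]
contact_force: [-3.3, -0.5, 11.5]
opening: 0.0192
grasp_force: 45.0
```

Run:
```python
from h import *
im=manip.get_image('scene'); cv2.imwrite('pics/c5.png',cv2.resize(im['frame'][145:245,235:355],(720,600),interpolation=cv2.INTER_CUBIC))
```

```text
(no output)
```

View pics/c5.png

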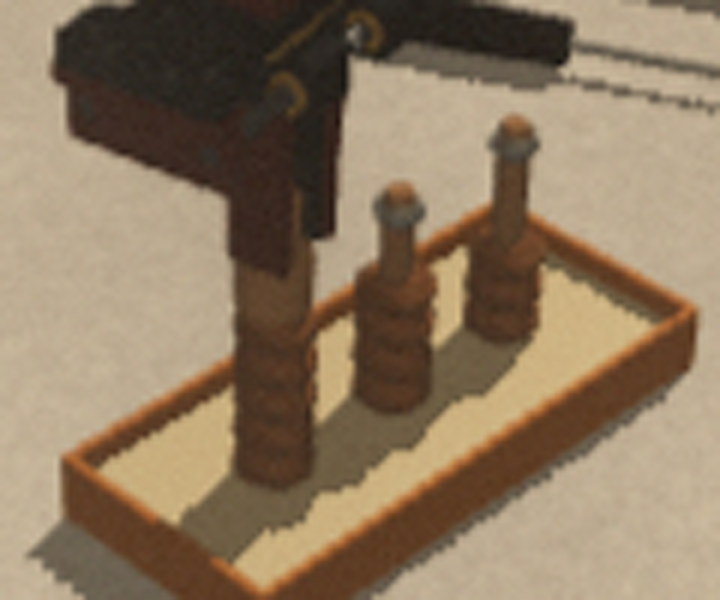

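The crop shows the cap at (275,290), seated upright just above the five-bead stack, with the bosses hidden inside it and the other two dowels untouched. I'm handing in.

```bash
python3 -c "
from bench import manip
print(manip.sign_off())"
```

```text
the job is handed in; nothing more can be done
None
```

The wooden cap clicked onto the five-bead dowel and is pressed home; the arm still grips it by the knob and pushes down with about 12 N, and the job is handed in (no verdict was returned).

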